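Roll test of brass quill blanks

ROBOT

A 6-joint arm with a two-finger parallel gripper is mounted at the origin on the work surface. World frame = base frame: x ahead of the robot, y to its left, z up, the work surface at z = 0. Lengths are in m, angles in degrees, forces in N, time in s.
With the tool pointing down it reaches from about 0.35 to 0.875 m from the base axis. Payload 4.2 kg.
Tool frame: the origin (TCP) lies at the very end of the fingers, on their centre line; the grasp point (between the pads) lies 19 mm behind it (r.grip_point_offset is the distance from the TCP to the grasp point, in m); z points along the fingers, y is the line along which they close (so a half turn about z gives the same grasp; the last joint's range is limited). The gripper opens to 87 mm and grips with 3 to 60 N. Pads are 19 mm wide; open, the fingers measure 117 mm over their backs; the gripper's body (75 mm by 190 mm) begins 51 mm behind the grasp point.
Start: joints at [-51.188, 22.042, 0.453, 0, -68.411, -14.817], TCP at [0.254, -0.571, 0.223] pointing down, gripper open.
Joint ranges: [-179.83, 179.83], [-69.29, 118.12], [-61.27, 80.66], [-181.25, 117.63], [-171.15, -9.14], [-177.46, 177.46]. Speed limits (degrees/s): [159.86, 159.86, 180, 180, 180, 180].

INTERFACE

Orientations are given as a 3x3 rotation matrix whose columns are the frame's x, y, z axes.
In Python, from station import r, cams gives the robot as it stands. The module is installed in compiled form; this text tells all that it offers.
- The arm moves only by the shell command python3 -m handwheel 'ROWS'. ROWS is JSON, a list that holds one entry, the list of rows, each a list of 7 numbers: the turn, a rotation vector about the tool's x, y, z in units of 6 degrees (1.0 is 6 degrees), then the shift along the tool's x, y, z in m, then the finger opening in m, from 0 to 0.087. In form: [[[ax, ay, az, x, y, z, jaw], ...]]. A call has 1 to 12 rows; each row shifts and turns the commanded pose from where the row before left it, along the tool's axes as they then stand; what a row does not reach is not made up. A row lasts 1/10 s, in which the tool goes at most 50 mm and 8.59 degrees, less where a joint would pass 70% of its speed; a pose out of reach is approached as far as the arm can. A call with a gripper value outside its range is refused whole. The fingers move at their own pace and stop on an object; the grip force is fixed at half the most. Time passes only in rows, so rows that do not move let the fingers close. It gives the time, the measured TCP pose, the force, the opening and the grip force at its end, in the units of the state.
- r.sense(): the state, without advancing time (a new reading comes with each control period).
- cams.capture(name): name is "scene" or "top" or "wrist"; returns the picture (480x640x3 uint8, red, green, blue); there is no depth.
- cams.get_calibration(name): a dict with "camera_matrix" (3x3 intrinsics, pixels), "k1" (the pictures are not rectified: a ray, as slopes to the right and down, at radius r is drawn at 1 + k1 r^2 times it, then the intrinsics apply), "rvec" (rotation vector, rad) and "tvec" (3), from world to camera coordinates, as OpenCV has them; the wrist camera has in their place "T_tool_cam" (4x4, takes a point from camera to tool coordinates, whose origin is the TCP and whose axes are the flange's). Camera axes: x right, y down, z forward; pixel columns grow to the right and rows downward; lengths in m; the calibration is good to about 2 mm. A picture is of the moment at which its call begins: read the wrist's pose just before it. get_calibration takes no time and is no camera call.
- r.finish_job(): hands the job in; it is judged then, once.
The state is a dict: "time_s": time; "joints": joint angles; "joint_velocities": joint speeds; "effort": joint torques, N m; "tcp_pos": TCP position; "ee_rot": TCP orientation; "wrist_force": force on the tool from outside, world axes, zero at the start; "moment": the same for the moment, N m; "gripper_width": opening from 0.0 (shut) to 1.0 (fully open); "gripper_force": force on a finger pad.
Only numpy, scipy, OpenCV 4.12 (cv2) and the standard library are available. Lean on these libraries where they do the work, as an engineer would, in place of code of your own. Each camera call takes 0.05 s, during which the arm holds its last target. There are 200 camera calls.

TASK

Finish the roll test of the brass blanks at the faceting bench. First take the hexagonal blank, which did not roll, off the ramp and put it in the open grey box; then lay the round blank across the upper end of the ramp and let go, so that it rolls down by itself into the catch bay at the foot. Leave it there, and leave the brass bushing and the chuck on the bench where they are.

Things in the scene. Friction and masses are not known exactly. Their poses are not given: they have to be found in the camera images.
- round_blank_center (a point): Centre of the round brass blank: a plain solid cylinder 24 mm in diameter and 64 mm long, about 0.2 kg, lying on its side on the bench (centre 12 mm up) in one of three places near the robot that it shares with the bushing and the chuck. Its x axis runs along the cylinder.
- hex_blank_center (a point): Centre of the hexagonal brass blank: solid bar, 24 mm across flats, 27.7 mm across corners, 64 mm long, about 0.2 kg. It lies on a flat, across the ramp, centre 12 mm above the deck. Its x axis runs along the bar; the corners point up and down the slope. It stays put on the ramp by friction.
- ramp: Fixed plywood ramp with a white deck, 8 degree slope. Origin on the deck's surface, centre line; y points up the slope, z normal to the deck. Deck 140 mm wide between 8 mm high lips, from y=-100 (foot) to y=+140 mm (upper end). Catch bay (dark floor, 12 mm lower) from y=-100 to -165 mm, its walls 30 mm above the deck's plane. A cylinder laid with its axis along x rolls to -y once free.
- box_in (a point): Centre of the inner floor of the fixed open grey steel box, 160 x 160 mm and 45 mm high outside, walls and floor 4 mm thick. z up, x and y along its sides.
- bushing: Bystander: brass flanged bushing standing on its 54 mm wide flange, 34 mm high with a 28 mm hub. Origin at the centre of its underside. Leave it alone.
- chuck: Bystander: upright brass chuck, 34 mm in diameter, 48 mm high with a steel nose on top. Origin at the centre of its underside. Leave it alone.
Mind the look-alikes: they are no part of the job. What is shaped like the part that bears round_blank_center but black or turquoise is not meant.

How it is judged:
By the outcome, as a careful person would: the job done as asked, in the order asked, and still so for the second after the job is handed in, with the robot touching nothing.
It also fails if it takes over 54 s, if anything falls off the work surface, if the arm or the gripper's body presses on something with over 40 N, if the wrist force passes 120 N, or if a joint passes its speed limit or range.

## Working session

There is one attempt and no reset: what is moved stays moved. The work goes in short steps, Python scripts to look and compute and a shell command to move; the robot and the scene stay as the last step left them, time stands still between calls to the robot, and variables do not carry over. Pictures are saved under pics/ and viewed, at most 10 in all, crops included, and the job is handed in when it is done.

```bash
mkdir -p pics; cat > h.py <<'E'
import numpy as np, cv2
from station import r, cams
def cal(n):
    c=cams.get_calibration(n); K=np.array(c["camera_matrix"],float); k1=c["k1"]
    if "rvec" in c:
        R=cv2.Rodrigues(np.array(c["rvec"],float))[0]; t=np.array(c["tvec"],float).ravel()
        return K,k1,R.T,-R.T@t
    s=r.sense(); T=np.array(c["T_tool_cam"]); E=np.array(s["ee_rot"]); 
    return K,k1,E@T[:3,:3],E@T[:3,3]+np.array(s["tcp_pos"])
def ray(n,uv,c=None):
    K,k1,R,o=c or cal(n)
    p=cv2.undistortPoints(np.array([[uv]],float),K,np.array([k1,0,0,0.]))[0,0]
    return o,R@np.array([p[0],p[1],1])
def onz(n,uv,z,c=None):
    o,d=ray(n,uv,c); return o+d*(z-o[2])/d[2]
def proj(n,P,c=None):
    K,k1,R,o=c or cal(n)
    return cv2.projectPoints(((np.atleast_2d(P)-o)@R)[:,None],np.zeros(3),np.zeros(3),K,np.array([k1,0,0,0.]))[0][:,0]
def snap(n,f):
    im=cams.capture(n); cv2.imwrite(f,im[...,::-1]); return im
E
python3 - <<'E'
from h import *
snap("scene","pics/s1.png");snap("top","pics/t1.png");
s=r.sense();print(np.round(s["ee_rot"],3),s["tcp_pos"],s["time_s"])
for n in("scene","top"):print(cal(n))
E
```

```text
[[-0.914 -0.406 -0.001]
 [-0.406  0.914  0.002]
 [ 0.     0.002 -1.   ]] [ 0.25392728 -0.57047904  0.22156773] 0.1
(array([[485.57821636,   0.        , 315.53378079],
       [  0.        , 485.57821636, 248.47778826],
       [  0.        ,   0.        ,   1.        ]]), 0.013925111319188327, array([[-0.07506624,  0.59399016, -0.80096239],
       [ 0.99708501,  0.03370914, -0.06844831],
       [-0.01365787, -0.80376575, -0.5947891 ]]), array([1.1683872 , 0.12604274, 0.57285027]))
(array([[598.27631468,   0.        , 318.53551478],
       [  0.        , 598.27631468, 241.44934042],
       [  0.        ,   0.        ,   1.        ]]), -0.15624425808995315, array([[ 0.01357776, -0.99538574,  0.09498877],
       [-0.99884458, -0.01788171, -0.04460658],
       [ 0.04609931, -0.09427336, -0.99447845]]), array([0.41632257, 0.08648307, 0.91640562]))
```

View pics/t1.png

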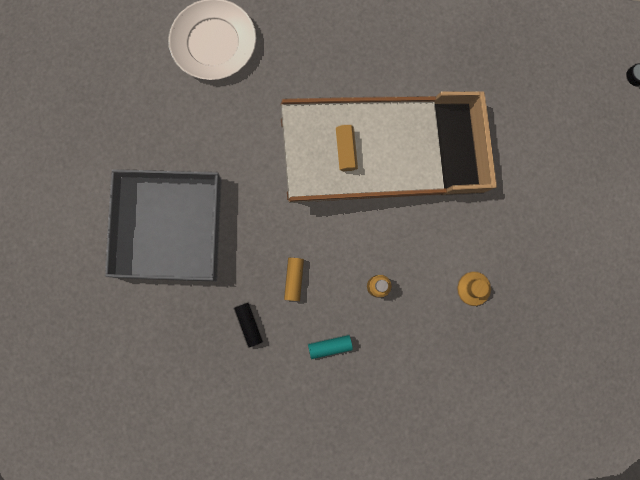

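View pics/s1.png

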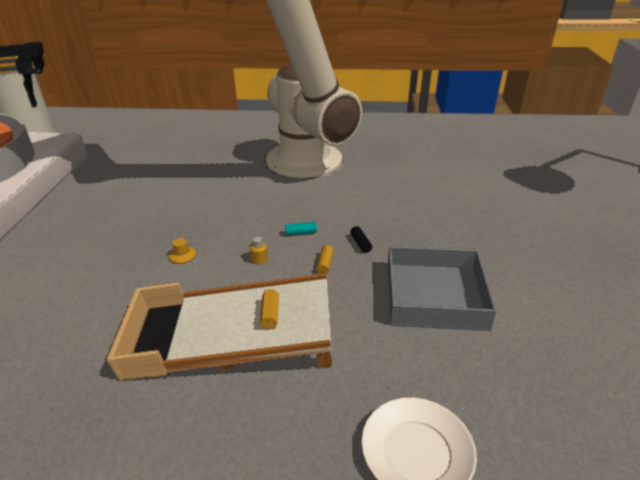

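Top view: the brass pieces are the cylinder at (294,280), the hex on the ramp at (346,148), the chuck at (380,286) and the bushing at (474,288). Look-alikes are the black cylinder at (249,325) and the turquoise one at (330,347). The box is at (165,226) and the ramp's upper end is at about (286,150). I choose (294,280) as the round blank.

```bash
python3 - <<'E'
from h import *
t=cv2.imread("pics/t1.png");s=cv2.imread("pics/s1.png")
def tri(a,b):
    o1,d1=ray("top",a);o2,d2=ray("scene",b)
    A=np.stack([d1,-d2],1);k=np.linalg.lstsq(A,o2-o1,rcond=None)[0]
    p,q=o1+k[0]*d1,o2+k[1]*d2;return np.round((p+q)/2,4),np.round(np.linalg.norm(p-q),4)
def blob(im,n,uv,lo=(10,120,90),hi=(28,255,255)):
    m=cv2.inRange(cv2.cvtColor(im,cv2.COLOR_BGR2HSV),lo,hi)
    m=cv2.morphologyEx(m,cv2.MORPH_OPEN,np.ones((3,3)))
    _,l,st,c=cv2.connectedComponentsWithStats(m); k=l[uv[1],uv[0]]
    pts=np.argwhere(l==k)[:,::-1].astype(np.float32)
    return st[k],c[k],cv2.minAreaRect(pts)
for nm,a,b in(("round",(294,280),(325,260)),("hex",(346,148),(270,310))):
    A=blob(t,"top",a);B=blob(s,"scene",b);print(nm,A,B[:2],tri(A[1],B[1]))
    z=.012 if nm=="round" else tri(A[1],B[1])[0][2]
    bx=cv2.boxPoints(A[2]); 
    print(onz("top",A[1],z),[np.round(onz("top",p,z)[:2],4) for p in bx])
# ramp corners
for a,b in(((284,104),(330,347)),((289,195),(328,281)),((437,102),(172,357)),((443,193),(186,292))):print("deck",a,tri(a,b))
for p in((112,171),(219,175),(214,280),(108,277)):print("box rim",onz("top",p,.045))
for p in((380,286),):print("chuck",onz("top",p,.04))
v=np.hstack([cv2.resize(t[240:320,240:320],(400,400),interpolation=2),cv2.resize(s[270:350,230:310],(400,400),interpolation=2)])
v2=np.vstack([v,]);cv2.imwrite("pics/c1.png",v2)
E
```

```text
round (array([285, 258,  17,  43, 592], dtype=int32), array([292.76013514, 278.7347973 ]), ((292.767333984375, 278.82672119140625), (14.030025482177734, 42.687095642089844), 5.710592269897461)) (array([ 108,  245,  225,  135, 5996], dtype=int32), array([190.12058039, 329.8697465 ])) (array([ 0.5034, -0.0381, -0.0782]), np.float64(0.2676))
[0.44547874 0.0840917  0.012     ] [array([0.4142, 0.0973]), array([0.4784, 0.092 ]), array([0.4766, 0.0708]), array([0.4124, 0.0762])]
hex (array([336, 125,  20,  44, 695], dtype=int32), array([345.25467626, 146.57122302]), ((345.2581787109375, 146.34014892578125), (43.09502029418945, 16.205902099609375), 84.80557250976562)) (array([260, 289,  19,  40, 637], dtype=int32), array([269.25588697, 309.11302983])) (array([0.6386, 0.0098, 0.0621]), np.float64(0.002))
[0.63844808 0.01082517 0.0621    ] [array([0.6698, 0.0259]), array([0.6728, 0.002 ]), array([ 0.6081, -0.0041]), array([0.6053, 0.0195])]
deck (284, 104) (array([0.703 , 0.1032, 0.0559]), np.float64(0.0022))
deck (289, 195) (array([0.5649, 0.0929, 0.0596]), np.float64(0.0021))
deck (437, 102) (array([ 0.7188, -0.1273,  0.0378]), np.float64(0.0123))
deck (443, 193) (array([ 0.578 , -0.142 ,  0.0349]), np.float64(0.0011))
box rim [0.59943684 0.35679914 0.045     ]
box rim [0.59556287 0.19599924 0.045     ]
box rim [0.44060778 0.19855036 0.045     ]
box rim [0.44178372 0.35495367 0.045     ]
chuck [ 0.43573453 -0.04436548  0.04      ]
```

View pics/c1.png

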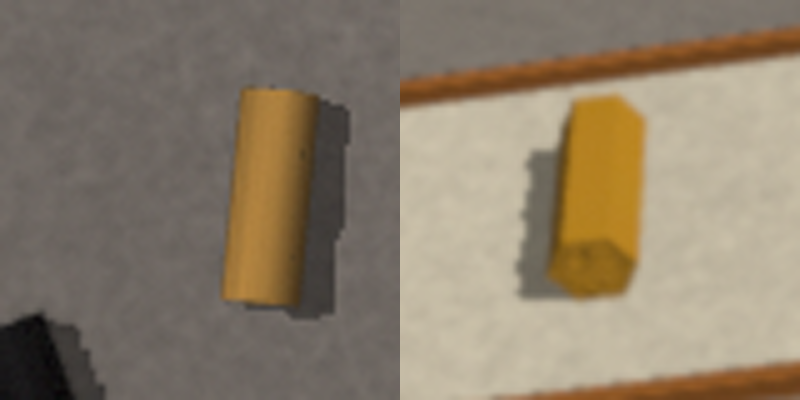

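The crop shows the round blank (left, a smooth cylinder at top (294,280)) and the hex (right, with a visible hexagonal end). The choice stands. Both will be gripped end to end (64 mm), so the jaw axis goes along the ramp's x.

```bash
python3 -m handwheel '[[[0,0,-1.3,0,0,0,0.087],[0,0,-1.3,0,0,0,0.087],[0,0,-1.3,0,0,0,0.087],[0,0,-1.3,0,0,0,0.087],[0,0,-1.3,0,0,0,0.087],[0,0,-1.3,0,0,0,0.087],[0,0,-1.3,0,0,0,0.087],[0,0,-1.3,0,0,0,0.087],[0,0,-1.3,0,0,0,0.087]]]'
python3 -m handwheel '[[[0,0,0,-0.039,-0.03,0,0.087],[0,0,0,-0.039,-0.03,0,0.087],[0,0,0,-0.039,-0.03,0,0.087],[0,0,0,-0.039,-0.03,0,0.087],[0,0,0,-0.039,-0.03,0,0.087],[0,0,0,-0.039,-0.03,0,0.087],[0,0,0,-0.039,-0.03,0,0.087],[0,0,0,-0.039,-0.03,0,0.087],[0,0,0,-0.039,-0.03,0,0.087],[0,0,0,-0.039,-0.03,0,0.087],[0,0,0,-0.039,-0.03,0,0.087]]]'
python3 -m handwheel '[[[0,0,0,-0.039,-0.03,0,0.087],[0,0,0,-0.039,-0.03,0,0.087],[0,0,0,-0.039,-0.03,0,0.087],[0,0,0,0,0,0,0.087],[0,0,0,0,0,0,0.087],[0,0,0,0,0,0,0.087]]]'
python3 - <<'E'
from h import *
s=r.sense();print(np.round(s["ee_rot"],3),s["tcp_pos"],np.round(s["joints"],1))
np.savez("w1.npz",*[np.array(x) for x in cal("wrist")])
snap("wrist","pics/w1.png")
print(proj("wrist",[.638,.0105,.061]))
E
```

```text
time_s: 1.0
tcp_pos: [0.2541, -0.5706, 0.2219]
ee_rot: [[0.079, -0.997, -0.001], [-0.997, -0.079, 0.001], [-0.001, 0.0, -1.0]]
wrist_force: [-0.3, -0.3, -0.4]
gripper_width: 1.0
gripper_force: 0.0
time_s: 2.1
tcp_pos: [0.5524, -0.117, 0.2223]
ee_rot: [[0.073, -0.997, -0.001], [-0.997, -0.073, 0.0], [-0.0, 0.001, -1.0]]
wrist_force: [0.6, 0.2, 0.2]
gripper_width: 1.0
gripper_force: 0.0
time_s: 2.7
tcp_pos: [0.6325, 0.0038, 0.2221]
ee_rot: [[0.073, -0.997, -0.001], [-0.997, -0.073, -0.0], [0.0, 0.001, -1.0]]
wrist_force: [-0.6, -0.1, -0.0]
gripper_width: 1.001
gripper_force: 0.0
[[ 0.073 -0.997 -0.001]
 [-0.997 -0.073 -0.   ]
 [ 0.     0.001 -1.   ]] [0.63246927 0.00377193 0.22212465] [ 15.   22.8   1.6  -0.  -68.9 -10.8]
[[311.19390858 226.44125578]]
```

View pics/w1.png

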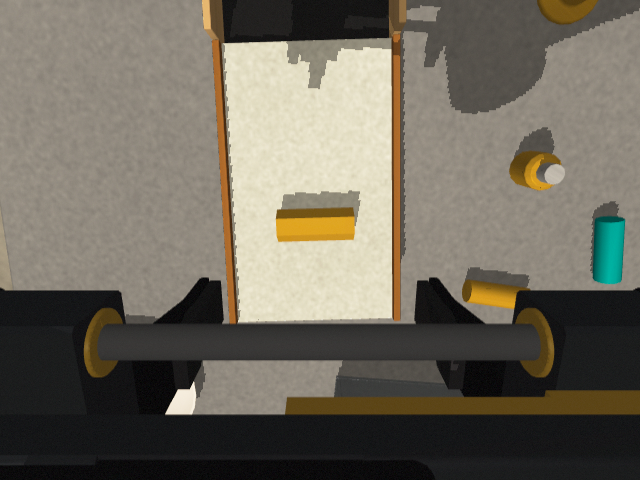

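The wrist picture shows the hex at (315,225) with ends at x 277 and 354. The deck's upper edge is at about (238,322) to (393,320), and its foot edge at (222,43) to (390,39). The prediction was 4 px off.

```bash
python3 - <<'E'
from h import *
def tri(a,b,m="top"):
    o1,d1=ray(m,a);o2,d2=ray("wrist",b)
    k=np.linalg.lstsq(np.stack([d1,-d2],1),o2-o1,rcond=None)[0]
    p,q=o1+k[0]*d1,o2+k[1]*d2;return np.round((p+q)/2,4),np.round(np.linalg.norm(p-q),4)
print("hex",tri((345.3,146.5),(315.5,225)),tri((269.3,309.1),(315.5,225),"scene"))
L=onz("wrist",(277,226),.06);R=onz("wrist",(354.5,224),.06);print(L,R,(L+R)/2,np.degrees(np.arctan2(*(L-R)[1::-1])))
c=[onz("wrist",p,z) for p,z in(((238,322),.06),((393,320),.06),((222,43),.027),((390,39),.027))]
print(np.round(c,4)); a=(c[0]+c[1])/2;b=(c[2]+c[3])/2
print("len",np.linalg.norm(a-b),"yaw",np.degrees(np.arctan2(-(a-b)[0],(a-b)[1])),[np.linalg.norm(c[0]-c[1]),np.linalg.norm(c[2]-c[3])])
print("scene check",tri((330,347),(238,322),"scene"),tri((328,281),(393,320),"scene"),tri((186,292),(390,39),"scene"))
E
```

```text
hex (array([0.6362, 0.0096, 0.0642]), np.float64(0.0044)) (array([0.6347, 0.0088, 0.0589]), np.float64(0.0016))
[0.66705946 0.01243612 0.06      ] [0.60141657 0.00600871 0.06      ] [0.63423802 0.00922242 0.06      ] 5.59228360637046
[[ 0.6988  0.1056  0.06  ]
 [ 0.5576  0.0935  0.06  ]
 [ 0.722  -0.1318  0.027 ]
 [ 0.5836 -0.1448  0.027 ]]
len 0.24138285125054212 yaw 5.901531475028248 [np.float64(0.1417694599678256), np.float64(0.13893408350436456)]
scene check (array([0.7006, 0.106 , 0.0552]), np.float64(0.0044)) (array([0.5572, 0.0948, 0.0545]), np.float64(0.0032)) (array([ 0.5855, -0.1406,  0.0416]), np.float64(0.0026))
```

```bash
python3 -m handwheel '[[[0,0,-0.22,-0.005,-0.003,0.03,0.087],[0,0,0,0,0,0.045,0.087],[0,0,0,0,0,0.04,0.087],[0,0,0,0,0,0.03,0.087],[0,0,0,0,0,0.012,0.087],[0,0,0,0,0,0,0.087]]]'
python3 -m handwheel '[[[0,0,0,0,0,0.004,0.087],[0,0,0,0,0,0.004,0.087],[0,0,0,0,0,0.002,0.087],[0,0,0,0,0,0,0.087]]]'
python3 - <<'E'
from h import *
snap("wrist","pics/w2.png")
E
```

```text
time_s: 3.35
tcp_pos: [0.6346, 0.0083, 0.0643]
ee_rot: [[0.095, -0.995, -0.003], [-0.996, -0.095, -0.001], [0.001, 0.003, -1.0]]
wrist_force: [-0.0, -0.8, 0.7]
gripper_width: 0.999
gripper_force: 0.0
time_s: 3.75
tcp_pos: [0.6359, 0.0096, 0.0561]
ee_rot: [[0.096, -0.995, 0.001], [-0.995, -0.096, 0.0], [-0.0, -0.001, -1.0]]
wrist_force: [0.0, 0.4, -1.0]
gripper_width: 1.0
gripper_force: 0.0
```

View pics/w2.png

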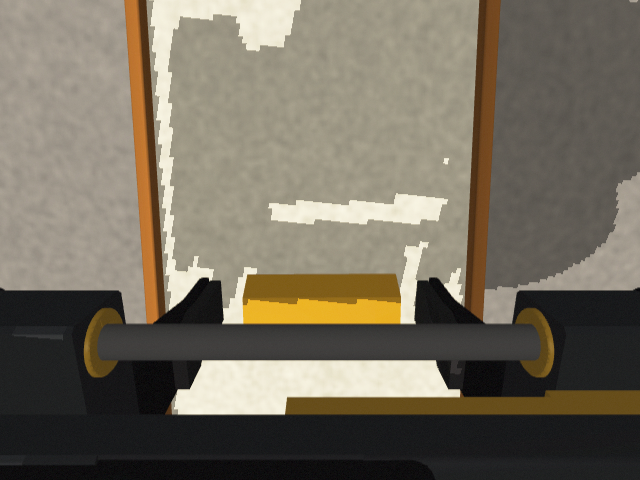

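The hex spans pixels 243–400 and the finger tips are at 221 and 417, so it is centred. Close on it.

```bash
python3 -m handwheel '[[[0,0,0,0,0,0.002,0.087],[0,0,0,0,0,0,0.05],[0,0,0,0,0,0,0.05],[0,0,0,0,0,0,0.05],[0,0,0,0,0,0,0.05],[0,0,0,0,0,0,0.05],[0,0,0,0,0,0,0.05]]]'
```

```text
time_s: 4.5
tcp_pos: [0.6356, 0.0095, 0.0535]
ee_rot: [[0.096, -0.995, -0.0], [-0.995, -0.096, -0.0], [0.0, 0.0, -1.0]]
wrist_force: [-0.3, -0.6, 0.7]
gripper_width: 0.734
gripper_force: 30.0
```

```bash
python3 -m handwheel '[[[0,0,0,0,0,-0.02,0.05],[0,0,0,0,0,-0.05,0.05],[0,0,0,0,0,-0.05,0.05],[0,0,0,-0.035,0.0115,0,0.05],[0,0,0,-0.035,0.0115,0,0.05],[0,0,0,-0.035,0.0115,0,0.05],[0,0,0,-0.035,0.0115,0,0.05],[0,0,0,-0.035,0.0115,0,0.05],[0,0,0,-0.035,0.0115,0,0.05],[0,0,0,-0.035,0.0115,0,0.05],[0,0,0,-0.032,0.0115,0,0.05],[0,0,0,0,0,0,0.05]]]'
python3 -m handwheel '[[[0,0,0,0,0,0.04,0.05],[0,0,0,0,0,0.04,0.05],[0,0,0,0,0,0.04,0.05],[0,0,0,0,0,0.02,0.05],[0,0,0,0,0,0.01,0.05],[0,0,0,0,0,0.006,0.05],[0,0,0,0,0,0,0.05]]]'
```

```text
time_s: 5.7
tcp_pos: [0.5159, 0.2795, 0.173]
ee_rot: [[0.101, -0.995, -0.001], [-0.995, -0.101, 0.001], [-0.001, 0.001, -1.0]]
wrist_force: [0.0, 0.7, -1.4]
gripper_width: 0.734
gripper_force: 30.0
time_s: 6.4
tcp_pos: [0.5178, 0.2764, 0.0176]
ee_rot: [[0.096, -0.995, 0.0], [-0.995, -0.096, 0.0], [-0.0, -0.0, -1.0]]
wrist_force: [0.5, 0.5, -1.6]
gripper_width: 0.735
gripper_force: 30.0
```

```bash
python3 -m handwheel '[[[0,0,0,0,0,0.005,0.05],[0,0,0,0,0,0,0.05],[0,0,0,0,0,0,0.08],[0,0,0,0,0,0,0.08],[0,0,0,0,0,0,0.08],[0,0,0,0,0,0,0.08],[0,0,0,0,0,-0.03,0.08],[0,0,0,0,0,-0.05,0.08],[0,0,0,0,0,-0.05,0.08],[0,0,0.85,0,0,-0.03,0.087],[0,0,0.85,0,0,0,0.087],[0,0,0,0,0,0,0.087]]]'
python3 -m handwheel '[[[0,0,0,0.033,0.0094,0,0.087],[0,0,0,0.033,0.0094,0,0.087],[0,0,0,0.033,0.0094,0,0.087],[0,0,0,0.033,0.0094,0,0.087],[0,0,0,0.033,0.0094,0,0.087],[0,0,0,0.033,0.0094,0,0.087],[0,0,0,0,0,0,0.087],[0,0,0,0,0,0,0.087],[0,0,0,0,0,0,0.087]]]'
python3 - <<'E'
from h import *
im=snap("wrist","pics/w3.png");s=snap("scene","pics/s3.png")
print(proj("wrist",[.4455,.084,.012]))
W=im[...,::-1];m=cv2.inRange(cv2.cvtColor(np.ascontiguousarray(W),cv2.COLOR_BGR2HSV),(10,120,90),(28,255,255))
_,l,st,c=cv2.connectedComponentsWithStats(m)
for k in range(1,len(st)):
    if st[k,4]>200: print(st[k],c[k],cv2.minAreaRect(np.argwhere(l==k)[:,::-1].astype(np.float32)))
cv2.imwrite("pics/c3.png",np.hstack([cv2.resize(np.ascontiguousarray(W),(400,300)),cv2.resize(np.ascontiguousarray(s[200:380,350:590,::-1]),(400,300))]))
E
```

```text
time_s: 7.6
tcp_pos: [0.5177, 0.2767, 0.174]
ee_rot: [[-0.082, -0.997, 0.002], [-0.997, 0.082, 0.002], [-0.002, -0.002, -1.0]]
wrist_force: [-0.3, 1.0, -1.3]
gripper_width: 0.992
gripper_force: 0.0
time_s: 8.5
tcp_pos: [0.4455, 0.0841, 0.1722]
ee_rot: [[-0.08, -0.997, -0.0], [-0.997, 0.08, -0.0], [0.0, 0.0, -1.0]]
wrist_force: [-0.3, 0.5, -0.5]
gripper_width: 1.004
gripper_force: 0.0
[[318.46256685 218.6510136 ]]
[  98    0   70  258 2179] [132.54153281 126.05966039] ((133.10675048828125, 127.87077331542969), (265.0767517089844, 8.514100074768066), 76.4295654296875)
[ 296   18   47   57 1429] [318.90482855  48.0209937 ] ((319.0, 46.0), (56.0, 46.0), 90.0)
[ 283  202   78   29 2112] [321.46732955 216.01278409] ((321.5, 216.0), (28.0, 77.0), 90.0)
[  84  309   38   68 1178] [ 97.70373514 342.76485569] ((101.20001220703125, 342.4000549316406), (34.233585357666016, 68.71524047851562), 7.125016689300537)
[ 516  309   38   69 1185] [539.0464135  343.26919831] ((535.738525390625, 342.40771484375), (68.7152328491211, 34.10955047607422), 82.87498474121094)
[ 226  391  414   23 6897] [461.215456   404.52138611] ((432.5, 402.0), (22.0, 413.0), 90.0)
```

View pics/c3.png

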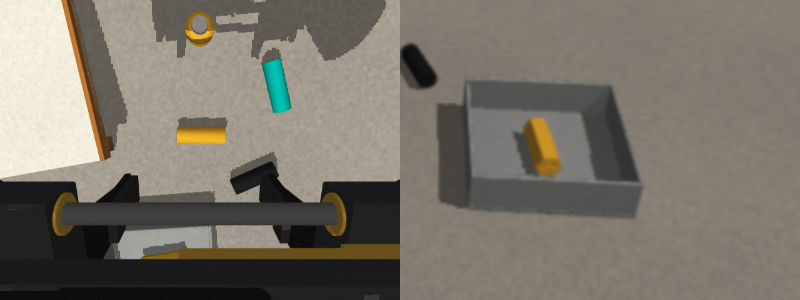

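The hex lies in the box (right crop). The round blank is at wrist (321.5,216), square to the tool, about 2 mm off prediction.

```bash
python3 -m handwheel '[[[0,0,0,0.0015,0.0015,0.03,0.087],[0,0,0,0,0,0.04,0.087],[0,0,0,0,0,0.04,0.087],[0,0,0,0,0,0.03,0.087],[0,0,0,0,0,0.015,0.087],[0,0,0,0,0,0.008,0.087],[0,0,0,0,0,0,0.087],[0,0,0,0,0,0.004,0.087],[0,0,0,0,0,0,0.087]]]'
python3 -m handwheel '[[[0,0,0,0,0,0,0.05],[0,0,0,0,0,0,0.05],[0,0,0,0,0,0,0.05],[0,0,0,0,0,0,0.05],[0,0,0,0,0,0,0.05],[0,0,0,0,0,0,0.05]]]'
```

```text
time_s: 9.5
tcp_pos: [0.444, 0.0827, 0.006]
ee_rot: [[-0.081, -0.997, 0.001], [-0.997, 0.081, 0.001], [-0.001, -0.001, -1.0]]
wrist_force: [-0.8, -0.8, -0.4]
gripper_width: 1.003
gripper_force: 0.0
time_s: 10.1
tcp_pos: [0.4436, 0.0823, 0.0058]
ee_rot: [[-0.082, -0.997, 0.0], [-0.997, 0.082, 0.0], [-0.0, -0.0, -1.0]]
wrist_force: [-0.9, -0.3, 4.3]
gripper_width: 0.732
gripper_force: 30.0
```

```bash
python3 -m handwheel '[[[0,0,0,0,0,-0.02,0.05],[0,0,0,0,0,-0.05,0.05],[0,0,0,0,0,-0.06,0.05],[0,0,-0.86,0,0,-0.02,0.05],[0,0,-0.86,0,0,0,0.05],[0,0,0,0.0062,-0.037,0,0.05],[0,0,0,0.0062,-0.037,0,0.05],[0,0,0,0.0062,-0.037,0,0.05],[0,0,0,0.0062,-0.037,0,0.05],[0,0,0,0.0062,-0.037,0,0.05],[0,0,0,0,0,0,0.05],[0,0,0,0,0,0,0.05]]]'
python3 - <<'E'
from h import *
snap("wrist","pics/w4.png");t=snap("top","pics/t4.png");s=snap("scene","pics/s4.png")
cv2.imwrite("pics/c4.png",np.hstack([cv2.imread("pics/w4.png"),cv2.resize(np.ascontiguousarray(s[220:400,100:360,::-1]),(640,480))])[:, :]) 
im=cv2.imread("pics/c4.png");cv2.imwrite("pics/c4.png",cv2.resize(im,(800,300)))
print(r.sense()["wrist_force"])
E
```

```text
time_s: 11.3
tcp_pos: [0.6299, 0.0692, 0.1434]
ee_rot: [[0.097, -0.995, -0.004], [-0.995, -0.097, -0.001], [0.0, 0.004, -1.0]]
wrist_force: [-1.2, 0.2, -1.4]
gripper_width: 0.734
gripper_force: 30.0
[-0.29214329  0.141537   -2.38047783]
```

View pics/c4.png

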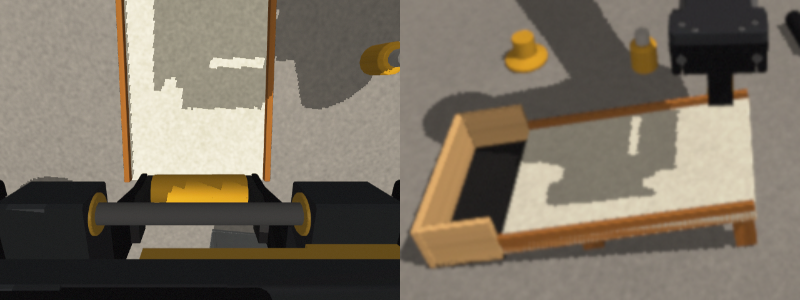

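The wrist view shows the blank (150–248) centred between the ramp's lips (127 and 268). The scene view shows it above the upper end. Descend and feel for the deck.

```bash
python3 -m handwheel '[[[0,0,0,0,0,0.025,0.05],[0,0,0,0,0,0.03,0.05],[0,0,0,0,0,0.015,0.05],[0,0,0,0,0,0.005,0.05],[0,0,0,0,0,0,0.05],[0,0,0,0,0,0,0.05]]]'
for i in 1; do :; done
python3 -m handwheel '[[[0,0,0,0,0,0.002,0.05],[0,0,0,0,0,0,0.05]]]'
python3 -m handwheel '[[[0,0,0,0,0,0.002,0.05],[0,0,0,0,0,0,0.05]]]'
```

```text
time_s: 12.05
tcp_pos: [0.6313, 0.0699, 0.0721]
ee_rot: [[0.099, -0.995, 0.002], [-0.995, -0.099, 0.001], [-0.0, -0.003, -1.0]]
wrist_force: [-0.5, 0.8, -1.9]
gripper_width: 0.736
gripper_force: 30.0
time_s: 12.25
tcp_pos: [0.6309, 0.0697, 0.0693]
ee_rot: [[0.098, -0.995, 0.001], [-0.995, -0.098, 0.001], [-0.0, -0.001, -1.0]]
wrist_force: [-1.3, -0.7, -3.0]
gripper_width: 0.732
gripper_force: 30.0
time_s: 12.45
tcp_pos: [0.6306, 0.0696, 0.0665]
ee_rot: [[0.098, -0.995, -0.0], [-0.995, -0.098, 0.0], [-0.0, 0.0, -1.0]]
wrist_force: [0.1, -0.1, -2.8]
gripper_width: 0.733
gripper_force: 30.0
```

```bash
python3 - <<'E'
from h import *
s=snap("scene","pics/s5.png");t=snap("top","pics/t5.png")
cv2.imwrite("pics/c5.png",np.hstack([cv2.resize(np.ascontiguousarray(s[260:380,220:380,::-1]),(400,300)),cv2.resize(np.ascontiguousarray(t[70:220,220:420,::-1]),(400,300))]))
E
```

```text
(no output)
```

View pics/c5.png

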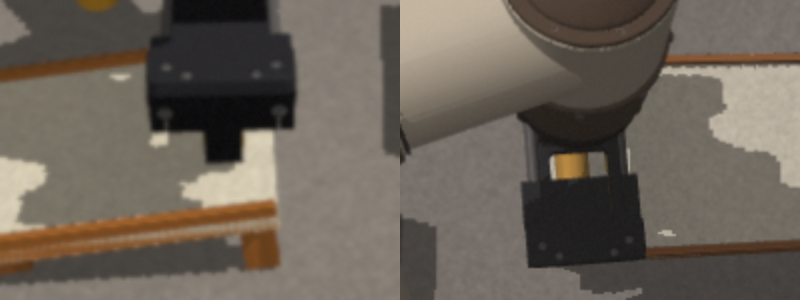

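The fingers are over the deck about 30 mm inside its upper end, and there is no contact yet. Continue down.

```bash
python3 -m handwheel '[[[0,0,0,0,0,0.0015,0.05],[0,0,0,0,0,0,0.05]]]' | egrep 'tcp|force'
python3 -m handwheel '[[[0,0,0,0,0,0.001,0.05],[0,0,0,0,0,0,0.05]]]'| egrep 'tcp|force'
python3 -m handwheel '[[[0,0,0,0,0,0.001,0.05],[0,0,0,0,0,0,0.05]]]'| egrep 'tcp|force'
```

```text
tcp_pos: [0.6305, 0.0695, 0.0648]
wrist_force: [0.4, -0.2, -2.3]
gripper_force: 30.0
tcp_pos: [0.6307, 0.0696, 0.064]
wrist_force: [0.2, 0.5, -1.5]
gripper_force: 30.0
tcp_pos: [0.6308, 0.0696, 0.0639]
wrist_force: [-2.9, -0.3, 4.0]
gripper_force: 30.0
```

Contact at about z = 0.064. Release.

```bash
python3 -m handwheel '[[[0,0,0,0,0,0,0.084],[0,0,0,0,0,0,0.084],[0,0,0,0,0,0,0.084],[0,0,0,0,0,0,0.084],[0,0,0,0,0,0,0.084],[0,0,0,0,0,0,0.084],[0,0,0,0,0,0,0.084],[0,0,0,0,0,0,0.084],[0,0,0,0,0,0,0.084],[0,0,0,0,0,0,0.084]]]'
python3 -m handwheel '[[[0,0,0,0,0,-0.02,0.084],[0,0,0,0,0,-0.04,0.084],[0,0,0,0,0,-0.05,0.084],[0,0,0,0,0,-0.04,0.084],[0,0,0,0,0,0,0.084],[0,0,0,0,0,0,0.084],[0,0,0,0,0,0,0.084],[0,0,0,0,0,0,0.084]]]'
python3 - <<'E'
from h import *
w=snap("wrist","pics/w6.png");s=snap("scene","pics/s6.png")
cv2.imwrite("pics/c6.png",np.hstack([cv2.resize(np.ascontiguousarray(s[200:400,90:510,::-1]),(400,300)),cv2.resize(np.ascontiguousarray(w[...,::-1]),(400,300))]))
E
```

```text
time_s: 14.15
tcp_pos: [0.6307, 0.0696, 0.0631]
ee_rot: [[0.098, -0.995, 0.0], [-0.995, -0.098, 0.0], [-0.0, -0.0, -1.0]]
wrist_force: [0.9, -0.6, -0.2]
gripper_width: 0.965
gripper_force: 0.0
time_s: 14.95
tcp_pos: [0.6299, 0.0694, 0.2111]
ee_rot: [[0.098, -0.995, -0.003], [-0.995, -0.098, -0.001], [0.001, 0.004, -1.0]]
wrist_force: [-0.5, -0.1, 0.1]
gripper_width: 0.967
gripper_force: 0.0
```

View pics/c6.png

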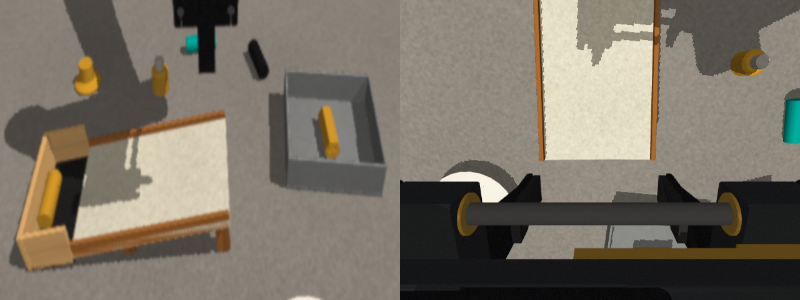

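The round blank has rolled down and lies in the catch bay (crop pixel (50,197)). The hex is in the box at (328,130), the chuck and bushing are where they were, and the arm is clear. I wait briefly for it to settle, then hand in.

```bash
python3 -m handwheel '[[[0,0,0,0,0,0,0.084],[0,0,0,0,0,0,0.084],[0,0,0,0,0,0,0.084],[0,0,0,0,0,0,0.084],[0,0,0,0,0,0,0.084],[0,0,0,0,0,0,0.084],[0,0,0,0,0,0,0.084],[0,0,0,0,0,0,0.084],[0,0,0,0,0,0,0.084],[0,0,0,0,0,0,0.084]]]' | head -1
python3 -c "
from station import r
print(r.finish_job())"
```

```text
time_s: 16.05
the job is handed in; nothing more can be done
None
```

The hexagonal blank is in the grey box, the round blank rolled down by itself into the catch bay, and the bushing and chuck were not touched; I handed the job in at 16 s, and no verdict came back.

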